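Set a photo frame up on a two-position desk stand

TASK

Set the photo frame up on the wooden desk stand, picture outward and wide bottom rail down. First lean it in the low position, its foot behind the front bar and its back on the upright, and let go so that it rests there; then take a fresh hold and raise it to the steep position, its foot on the stand between the rear bar and the upright, centred, leaning back on the upright by itself. Leave the tape measure, stapler and mug where they are.

Things in the scene. Friction and masses are not known exactly. Their poses are not given: they have to be found in the camera images.
- frame: Loose dark wooden photo frame, a board 160 x 60 x 14 mm, 0.16 kg, lying face up on the desk at first, top end roughly away from the robot. Three small pictures; bottom rail 34 mm wide, others about 10. Origin: centre of the flat back (underside). x along the 160 mm to the top end, y across the 60 mm, z out of the picture face. Can be held across the 60 mm by its long edges, at any pitch.
- frame_foot (a point): Middle of the frame's lower back edge: on the back face, at the bottom end, 80 mm from the origin along -x of the frame.
- frame_head (a point): Middle of the frame's upper back edge: on the back face, at the top end, 80 mm from the origin along +x of the frame.
- stand: Fixed plywood stand. Base plate 160 (x) x 90 (y) x 8 mm, origin at the centre of its underside on the desk; x is level and points to the upright, z up. Two stop bars lie across it, 80 mm long in y, tops at z = 24 mm: front bar x = -74 to -66 mm, rear bar x = -17 to -8 mm.
- rest_top (a point): Middle of the top front edge of the stand's upright (the wall to lean on): stand x = +40 mm, y = 0, z = 88 mm. The upright is 46 mm wide in y and 12 mm thick, with a small brace behind it up to stand x = 74 mm. The frame is wider, so fingers at its long edges pass beside the upright.
- low_seat (a point): Where the frame_foot rests in the low position, on the base behind the front bar: stand x = -55 mm, y = 0, z = 8 mm, axes as the stand. The frame then slopes about 40 deg from level (between 37 and 45), its back on the upright's top front edge.
- steep_seat (a point): Where the frame_foot rests in the steep position, on the base behind the rear bar: stand x = +12 mm, y = 0, z = 8 mm, axes as the stand. The frame then slopes about 71 deg from level (65 to 78), its back on the upright's top front edge. With the foot 8 mm either way along x it still stands well.
- tape_measure: Bystander: loose yellow tape measure, 40 x 69 x 58 mm, in front of the stand towards the robot. Origin at the centre of its underside.
- stapler: Bystander: loose black stapler, 149 x 38 x 64 mm, behind the stand. Origin at the centre of its underside.
- mug: Bystander: loose green and white mug with a handle, 78 x 116 x 101 mm, behind the work. Origin at the centre of its underside.

How it is judged:
On the way:
1. the frame leans in the low position, foot behind the front bar (within 18 mm of the low seat along the stand, 20 mm sideways), back on the upright, let go (x of frame_foot in the frame of low_seat between -0.018 and 0.018 m and y of frame_foot in the frame of low_seat between -0.02 and 0.02 m and z of frame_foot in the frame of low_seat below 0.012 m and angle between the y axis of frame and the y axis of stand, either way round below 0.25 rad and contact force between frame and stand above 0.2 N and linear speed of frame below 0.03 m/s and angle between frame's own z axis and vertical between 0.55 and 0.9 rad and contact force between frame and the arm below 0.05 N and contact force between frame and the fingers below 0.05 N), for 0.2 s.
At the end, for the whole second after the job is handed in: The frame leans on the upright, picture outward and wide rail down, at 62 to 83 deg from level, its foot on the base behind the rear bar (within 18 mm of the steep seat along the stand and 20 mm sideways), turned less than 14 deg from square to the stand, at rest and let go (x of frame_foot in the frame of steep_seat between -0.018 and 0.018 m and y of frame_foot in the frame of steep_seat between -0.02 and 0.02 m and z of frame_foot in the frame of steep_seat below 0.012 m and angle between the y axis of frame and the y axis of stand, either way round below 0.25 rad and contact force between frame and stand above 0.2 N and linear speed of frame below 0.03 m/s and angle between frame's own z axis and vertical between 1.08 and 1.45 rad and z of frame_head in the frame of stand above 0.14 m and x of frame_head in the frame of stand above 0.045 m and contact force between frame and the arm below 0.05 N and contact force between frame and the fingers below 0.05 N); the robot touches nothing.
It fails at once if the tape measure is moved by more than 30 mm (distance of tape_measure from where it was at the start of the episode above 0.03 m).
It fails at once if the stapler is moved by more than 30 mm (distance of stapler from where it was at the start of the episode above 0.03 m).
It fails at once if the mug is moved by more than 30 mm (distance of mug from where it was at the start of the episode above 0.03 m).
It also fails if it takes over 58 s, if anything falls off the work surface, if the arm or the gripper's body presses on something with over 40 N, if the wrist force passes 120 N, or if a joint passes its speed limit or range.

ROBOT

A 6-joint arm with a two-finger parallel gripper is mounted at the origin on the work surface; the furniture and walls round the work are solid. World frame = base frame: x ahead of the robot, y to its left, z up, the work surface at z = 0. Lengths are in m, angles in rad, forces in N, time in s.
With the tool pointing down it reaches from about 0.35 to 0.775 m from the base axis. Payload 5.5 kg.
Tool frame: the origin (TCP) lies on the centre line of the jaws, within the pads' length; the fingertips stand 11 mm ahead of it and the grasp point (between the pads) lies 8 mm behind it (env.tip_extent is the distance from the TCP to the fingertips, in m); z points along the fingers, y is the line along which they close (so a half turn about z gives the same grasp; the last joint's range is limited). The gripper opens to 85 mm and grips with 20 to 120 N. Pads are 22 mm wide; open, the fingers measure 114 mm over their backs; the gripper's body (76 mm by 85 mm) begins 54 mm behind the grasp point. The pads swing forward as they close: fully open they stand 13 mm farther back than shut.
Start: joints at [0.974, 0.313, 0.046, 1.304, 0, 1.431], TCP at [0.254, 0.516, 0.242] pointing down, gripper open.
Joint ranges: [-2.76, 2.76], [-0.86, 1.69], [-1.03, 1.26], [-2.2, 2.34], [-1.47, 1.5], [-3.14, 3.14]. Speed limits (rad/s): [2.57, 2.57, 3.14, 3.14, 3.14, 3.14].

INTERFACE

Orientations are given as a unit quaternion [w, x, y, z].
In Python, from workcell import env gives the robot as it stands.
- The arm moves only by the shell command python3 -m jog 'ROWS' [FORCE]. ROWS is JSON, a list of rows, each a list of 5 numbers: the gripper's target within -1 to 1 (shut at 1, half-way at 0, fully open at -1), then the shift along the tool's x, y, z in m, then the turn about the tool's z in degrees. In form: [[fingers, tx, ty, tz, turn], ...]. A call has 1 to 5 rows; each row shifts and turns the commanded pose from where the row before left it, along the tool's axes as they then stand; what a row does not reach is not made up. A row lasts 1/12 s, in which the tool goes at most 41.7 mm and 7.16 degrees, less where a joint would pass 70% of its speed; a pose out of reach is approached as far as the arm can. A call is refused whole if a number of a shift passes 0.0417 or a number of a turn 7.16, either way. A call with a gripper value outside its range is refused whole. The fingers move at their own pace and stop on an object; FORCE is the grip in N (left out, the last holds). Time passes only in rows, so rows that do not move let the fingers close. It gives the time, the measured TCP pose, the force, the opening and the grip force at its end, in the units of the state.
- env.get_state(): the state, without advancing time (a new reading comes with each control period).
- env.read_camera(name): name is "side" or "top"; returns a dict with "img" (384x512x3 uint8, red, green, blue), "fov_y" (degrees; the focal length in pixels is half the picture's height over the tangent of half this angle, whatever the lens; pixels are square), "cx", "cy" (the principal point, pixels), "T" (4x4, takes a point from camera to world coordinates). Camera axes: x right, y up, looking along -z (the intrinsics and any distortion apply to the point x, -y, -z); pixel columns grow to the right and rows downward; lengths in m; the calibration is good to about 2 mm. A picture is of the moment at which its call begins. There is no depth.
- env.hand_in(): hands the job in; it is judged then, once.
The state is a dict: "clock": time; "joint_pos": joint angles; "qvel": joint speeds; "tau": joint torques, N m; "tcp_pos": TCP position; "orientation": TCP orientation; "wrist_force": force on the tool from outside, world axes, zero at the start; "ft_torque": the same for the moment, N m; "finger_gap": finger opening in m; "grip_force": force on a finger pad.
Only numpy, scipy, OpenCV 4.12 (cv2) and the standard library are available. Lean on these libraries where they do the work, as an engineer would, in place of code of your own. Each camera call takes 0.05 s, during which the arm holds its last target. There are 200 camera calls.

## Working session

There is one attempt and no reset: what is moved stays moved. The work goes in short steps, Python scripts to look and compute and a shell command to move; the robot and the scene stay as the last step left them, time stands still between calls to the robot, and variables do not carry over. Pictures are saved under pics/ and viewed, at most 10 in all, crops included, and the job is handed in when it is done.

```bash
ls; mkdir -p pics; python3 - <<'E'
from workcell import env
import cv2, numpy as np
s=env.get_state(); print(s, env.tip_extent)
for n in ("top","side"):
    c=env.read_camera(n); print(n,{k:v for k,v in c.items() if k!="img"})
    cv2.imwrite(f"pics/{n}0.png",c["img"][:,:,::-1]); np.savez(f"{n}0.npz",**c)
E
```

```text
pics
{'clock': 0.0, 'joint_pos': array([9.74384277e-01, 3.13991498e-01, 4.49528011e-02, 1.30362130e+00,
       6.05902113e-06, 1.43120002e+00]), 'qvel': array([ 0.00082236, -0.00175989, -0.00077654, -0.00037253, -0.00053844,
        0.00215712]), 'tau': array([ 7.65991517e-04, -4.80622315e+01,  2.98538464e+01,  1.92866806e-02,
       -2.32487173e-04, -4.13454632e-05]), 'tcp_pos': array([0.25334264, 0.51560961, 0.24140324]), 'orientation': array([-3.38058781e-04,  2.26426936e-01,  9.74027707e-01, -8.68358188e-04]), 'wrist_force': array([-0.23746688, -0.06074904, -1.11727688]), 'ft_torque': array([-0.02166265, -0.03155433,  0.01275511]), 'grip_force': 0.0, 'finger_gap': 0.08547238339190665} 0.011
top {'fov_y': 45.53537835431827, 'cx': 256.20286475061783, 'cy': 189.00782595548418, 'T': array([[-2.69104672e-02,  9.88707713e-01, -1.47420777e-01,
         4.29636106e-01],
       [-9.99631348e-01, -2.71478708e-02,  4.01825118e-04,
         2.14244461e-01],
       [-3.60487262e-03,  1.47377243e-01,  9.89073785e-01,
         1.03926940e+00],
       [ 0.00000000e+00,  0.00000000e+00,  0.00000000e+00,
         1.00000000e+00]])}
side {'fov_y': 50.48984536173308, 'cx': 253.48209235419552, 'cy': 196.22230536027942, 'T': array([[ 7.50476157e-01, -3.31513765e-01,  5.71737844e-01,
         1.14140799e+00],
       [ 6.60897191e-01,  3.75577625e-01, -6.49735601e-01,
        -4.25213443e-01],
       [ 6.64353378e-04,  8.65471011e-01,  5.00958569e-01,
         5.62637027e-01],
       [ 0.00000000e+00,  0.00000000e+00,  0.00000000e+00,
         1.00000000e+00]])}
```

View pics/top0.png

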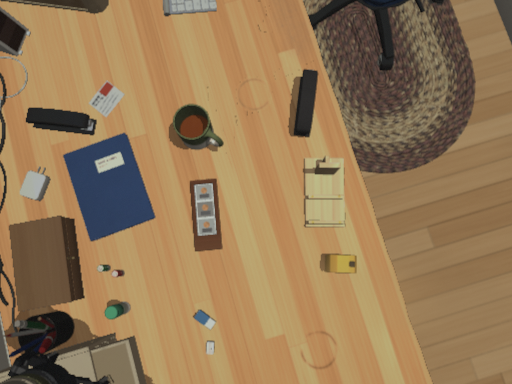

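View pics/side0.png

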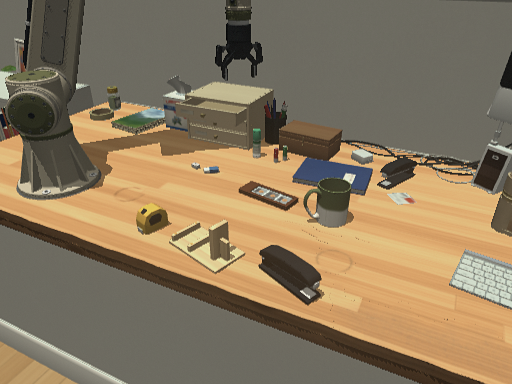

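The top view shows the frame at about (206,214) with its wide rail at the bottom (row ~242), and the stand at (325,192) with the upright near (322,166). The tape is at (340,263), the mug at (192,124) and the stapler at (305,103). The side view agrees. Next I'll segment.

```bash
cat > h.py <<'E'
import numpy as np, cv2
def f(c): return 192/np.tan(np.radians(float(c["fov_y"]))/2)
def ray(c,u,v):
    d=np.array([(u-c["cx"])/f(c),-(v-c["cy"])/f(c),-1.]); T=c["T"]; return T[:3,3],T[:3,:3]@d
def onz(c,u,v,z):
    o,d=ray(c,u,v); return o+d*(z-o[2])/d[2]
def proj(c,p):
    T=c["T"]; q=T[:3,:3].T@(np.asarray(p)-T[:3,3]); return float(c["cx"])-f(c)*q[0]/q[2], float(c["cy"])+f(c)*q[1]/q[2]
E
python3 - <<'E'
from h import *
c=np.load("top0.npz"); im=c["img"]; s=np.load("side0.npz")
hsv=cv2.cvtColor(im,cv2.COLOR_RGB2HSV)
for p in [(206,240),(206,200),(180,220),(240,200),(310,205),(335,205),(325,197),(320,162),(360,200),(290,190),(335,170),(312,185)]:
    print(p,im[p[1],p[0]],hsv[p[1],p[0]])
# frame
v=hsv[:,:,2]; m=np.zeros(v.shape,np.uint8); m[170:260,180:235]=((v<150)[170:260,180:235])*255
cs,_=cv2.findContours(m,cv2.RETR_EXTERNAL,cv2.CHAIN_APPROX_NONE); k=max(cs,key=cv2.contourArea)
r=cv2.minAreaRect(k); b=cv2.boxPoints(r); print(r)
P=np.array([onz(c,*q,0.014) for q in b]); print(P, P.mean(0), np.linalg.norm(P[1]-P[0]),np.linalg.norm(P[2]-P[1]))
a=cv2.resize(im[140:290,280:380],None,fx=4,fy=4,interpolation=cv2.INTER_CUBIC)
bb=cv2.resize(s["img"][195:285,130:260],None,fx=3,fy=6.67,interpolation=cv2.INTER_CUBIC)
bb=cv2.resize(s["img"][200:290,155:255],None,fx=4,fy=4,interpolation=cv2.INTER_CUBIC); o=np.zeros((600,800,3),np.uint8); o[:,:400]=a; o[:360,400:]=bb
cv2.imwrite("pics/z.png",o[:,:,::-1])
E
```

```text
(206, 240) [97 64 44] [ 11 139  97]
(206, 200) [189 194 186] [ 49  11 194]
(180, 220) [187 154 103] [ 18 115 187]
(240, 200) [187 164 111] [ 21 104 187]
(310, 205) [188 176 128] [ 24  81 188]
(335, 205) [188 171 125] [ 22  85 188]
(325, 197) [188 177 129] [ 24  80 188]
(320, 162) [158 136  99] [ 19  95 158]
(360, 200) [185 136  87] [ 15 135 185]
(290, 190) [187 151 100] [ 18 119 187]
(335, 170) [69 60 45] [19 89 69]
(312, 185) [188 174 127] [ 23  83 188]
((205.3965606689453, 214.75863647460938), (71.33607482910156, 28.069374084472656), 85.2363510131836)
[[0.60650658 0.3672798  0.014     ]
 [0.61013214 0.30361112 0.014     ]
 [0.44942262 0.29270273 0.014     ]
 [0.44596407 0.35492865 0.014     ]] [0.52800635 0.32963057 0.014     ] 0.06377182735618414 0.16107931153159835
```

View pics/z.png

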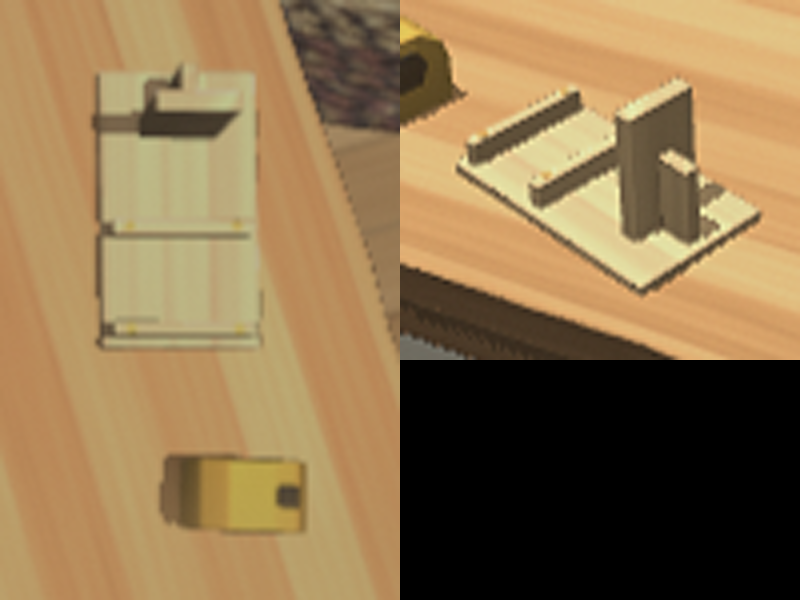

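The zoom shows the base corners in the top image at about (304,158), (344,158), (345,227), (305,227). The upright's top is at roughly (319–340, 161–166), and the bars are at rows ~196 and ~222.

```bash
python3 - <<'E'
from h import *
c=np.load("top0.npz"); s=np.load("side0.npz")
g=lambda x,y:(280+(x+.5)/4-.5,140+(y+.5)/4-.5)
P=np.array([onz(c,*g(*q),.008) for q in [(97,72),(257,72),(261,347),(101,348)]]); print(P.round(4),P.mean(0), [np.linalg.norm(P[i]-P[i-1]).round(4) for i in range(4)])
t=(P[0]+P[1]-P[2]-P[3]);yaw=np.arctan2(t[1],t[0]);print("yaw",np.degrees(yaw))
o=P.mean(0); R=np.array([[np.cos(yaw),-np.sin(yaw)],[np.sin(yaw),np.cos(yaw)]])
def S(x,y,z): return [*(o[:2]+R@[x,y]),z]
# checks
for n,cc,q,z in [("upR top frontedge L",c,g(156,112),.088),("R",c,g(237,112),.088),("rear bar front L",c,g(106,232),.024),("rear bar front R",c,g(248,232),.024),("front bar front L",c,g(104,335),.024),("tape",c,(342,264),.058)]:
    w=onz(cc,*q,z)[:2]; print(n,w.round(4),(R.T@(w-o[:2])).round(4))
k=lambda x,y:(155+x/4,200+y/4)
# side: near top corners of upright: (617,115)->217 in crop ; back corner of base (760,215),(640,290),(457,165)
for n,q,z in [("base",k(360,214),.008),("base",k(242,287),.008),("base",k(57,163),.008),("upr frontedge near?",k(217,115),.088),("upr front far",k(278,80),.088)]:
    w=onz(s,*q,z)[:2]; print("side",n,w.round(4),(R.T@(w-o[:2])).round(4))
E
```

```text
[[0.6533 0.1022 0.008 ]
 [0.6508 0.0102 0.008 ]
 [0.4929 0.0167 0.008 ]
 [0.4948 0.1066 0.008 ]] [0.57294883 0.05890971 0.008     ] [np.float64(0.1586), np.float64(0.092), np.float64(0.158), np.float64(0.09)]
yaw -1.9757667709592812
upR top frontedge L [0.6135 0.0806] [0.0398 0.0231]
R [0.6123 0.0378] [ 0.0401 -0.0198]
rear bar front L [0.5584 0.1027] [-0.016   0.0433]
rear bar front R [0.5562 0.0234] [-0.0155 -0.036 ]
front bar front L [0.5009 0.1063] [-0.0736  0.0449]
tape [0.4106 0.0367] [-0.1615 -0.0278]
side base [0.6598 0.0942] [0.0856 0.0382]
side base [0.6549 0.0094] [ 0.0836 -0.0466]
side base [0.4983 0.0142] [-0.073  -0.0473]
side upr frontedge near? [0.6196 0.0309] [ 0.0476 -0.0264]
side upr front far [0.6201 0.0746] [0.0466 0.0173]
```

```bash
cat > d.py <<'E'
import sys,numpy as np
from workcell import env
from scipy.spatial.transform import Rotation as Ro
s=env.get_state(); q=s["orientation"]; R=Ro.from_quat(q,scalar_first=True).as_matrix()
a=[float(x) for x in sys.argv[1:]]
print("t",round(s["clock"],2),"tcp",s["tcp_pos"].round(4),"yaw_y",np.degrees(np.arctan2(R[1,1],R[0,1])).round(2),"z",R[:,2].round(3),"F",s["wrist_force"].round(2),"gap",round(s["finger_gap"],4),"grip",round(s["grip_force"],1))
if len(a)==3: print("tool delta",(R.T@(np.array(a)-s["tcp_pos"])).round(4))
E
python3 -m jog '[[-1,0,0,0.02,-6.06],[-1,0,0,0.02,-6.06],[-1,0,0,0.02,-6.06],[-1,0,0,0,-6.06],[-1,0,0,0,-6.06]]'
python3 -m jog '[[-1,0,0,0,0],[-1,0,0,0,0]]'; python3 d.py 0.571 0.3327 0.10
```

```text
clock: 0.52
tcp_pos: [0.2528, 0.5147, 0.18]
orientation: [-0.001, -0.039, 0.999, -0.002]
wrist_force: [0.5, -0.1, 0.8]
finger_gap: 0.0854
grip_force: 0.0
clock: 0.68
tcp_pos: [0.2535, 0.5159, 0.182]
orientation: [-0.0, -0.035, 0.999, -0.0]
wrist_force: [0.1, -0.7, 0.1]
finger_gap: 0.0854
grip_force: 0.0
t 0.68 tcp [0.2535 0.5159 0.182 ] yaw_y 93.96 z [-0.    -0.001 -1.   ] F [ 0.08 -0.71  0.06] gap 0.0854 grip 0.0
tool delta [-0.3041 -0.2047  0.082 ]
```

```bash

python3 -m jog '[[-1,-0.034,-0.0227,0.009,0],[-1,-0.034,-0.0227,0.009,0],[-1,-0.034,-0.0227,0.009,0],[-1,-0.034,-0.0227,0.009,0],[-1,-0.034,-0.0227,0.009,0]]' >/dev/null
python3 -m jog '[[-1,-0.034,-0.0227,0.009,0],[-1,-0.034,-0.0227,0.009,0],[-1,-0.034,-0.0227,0.009,0],[-1,-0.032,-0.0231,0.009,0],[-1,0,0,0,0]]' >/dev/null
python3 -m jog '[[-1,0,0,0,0],[-1,0,0,0,0]]' >/dev/null; python3 d.py 0.571 0.3327 0.03
```

```text
t 1.68 tcp [0.5701 0.3343 0.1015] yaw_y 93.99 z [-0.001  0.    -1.   ] F [ 0.21  0.34 -0.07] gap 0.0854 grip 0.0
tool delta [-0.0009 -0.0017  0.0715]
```

```bash

python3 -m jog '[[-1,-0.001,-0.0015,0.025,0],[-1,0,0,0.025,0],[-1,0,0,0.02,0],[-1,0,0,0,0],[-1,0,0,0,0]]' >/dev/null
python3 d.py 0.571 0.3327 0.010; python3 - <<'E'
from h import *; from workcell import env
o=[]
for n in ("top","side"):
    c=env.read_camera(n); u,v=proj(c,[0.55,0.33,0.03]); u,v=int(u),int(v); o.append(cv2.resize(c["img"][max(v-60,0):v+60,u-50:u+50],(400,480),interpolation=cv2.INTER_CUBIC))
cv2.imwrite("pics/a1.png",np.hstack(o)[:,:,::-1])
E
```

```text
t 2.1 tcp [0.5692 0.3339 0.0313] yaw_y 94.21 z [-0.002 -0.001 -1.   ] F [0.03 0.01 0.86] gap 0.0856 grip 0.0
tool delta [-0.0017 -0.0013  0.0213]
```

View pics/a1.png

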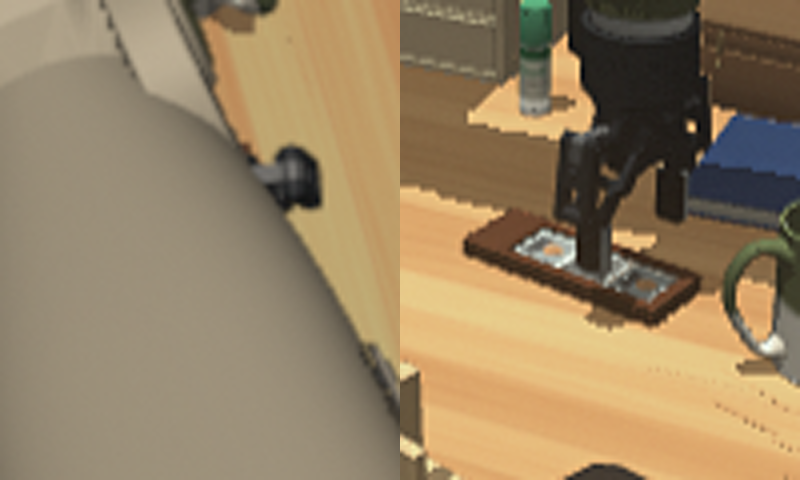

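The top view is blocked by the arm. In the side view the two fingers straddle the frame in its upper half, with the near finger at about crop (595,265). I'll lower and close.

```bash

python3 -m jog '[[-1,-0.0015,-0.001,0.006,0],[-1,0,0,0.005,0],[-1,0,0,0.004,0],[-1,0,0,0.003,0],[-1,0,0,0,0]]' >/dev/null
python3 d.py; python3 -m jog '[[-1,0,0,0.003,0],[-1,0,0,0,0]]' ; python3 d.py
```

```text
t 2.62 tcp [0.5724 0.3319 0.0128] yaw_y 94.11 z [-0.001 -0.    -1.   ] F [ 0.08 -0.1  -0.07] gap 0.0852 grip 0.0
clock: 2.78
tcp_pos: [0.5728, 0.3321, 0.0101]
orientation: [-0.0, -0.036, 0.999, -0.0]
wrist_force: [0.1, 0.2, 0.2]
finger_gap: 0.085
grip_force: 0.0
t 2.78 tcp [0.5728 0.3321 0.0101] yaw_y 94.12 z [-0.001 -0.    -1.   ] F [0.08 0.21 0.16] gap 0.085 grip 0.0
```

```bash

python3 -m jog '[[-1,0,0,0.003,0],[0.4,0,0,0,0],[0.4,0,0,0,0],[0.4,0,0,0,0],[0.4,0,0,0,0]]' 25;python3 -m jog '[[0.4,0,0,0,0],[0.4,0,0,0,0],[0.4,0,0,0,0]]' 25; python3 d.py
```

```text
clock: 3.2
tcp_pos: [0.5731, 0.3323, 0.0078]
orientation: [0.0, -0.036, 0.999, 0.0]
wrist_force: [0.7, -0.5, -1.1]
finger_gap: 0.0592
grip_force: 28.2
clock: 3.45
tcp_pos: [0.5731, 0.3323, 0.0077]
orientation: [0.0, -0.036, 0.999, 0.0]
wrist_force: [0.3, 1.5, -0.2]
finger_gap: 0.0591
grip_force: 28.3
t 3.45 tcp [0.5731 0.3323 0.0077] yaw_y 94.13 z [ 0.  0. -1.] F [ 0.27  1.54 -0.15] gap 0.0591 grip 28.3
```

```bash

python3 -m jog '[[0.4,0.0007,0,-0.0097,0],[0.4,0.0008,0,-0.0097,0],[0.4,0.0023,0,-0.0095,0],[0.4,0.0023,0,-0.0094,0],[0.4,0.0037,0,-0.009,0]]' 20;python3 -m jog '[[0.4,0.0037,0,-0.009,0],[0.4,0.005,0,-0.0083,0],[0.4,0.005,0,-0.0083,0],[0.4,0.0063,0,-0.0074,0],[0.4,0.0063,0,-0.0074,0]]' 20; python3 -m jog '[[0.4,0,0,0,0],[0.4,0,0,0,0]]'; python3 - <<'E'
from h import *; from workcell import env
c=env.read_camera("side"); u,v=proj(c,[0.52,0.33,0.05]); u,v=int(u),int(v); o=cv2.resize(c["img"][max(v-60,0):v+60,u-60:u+60],(600,600),interpolation=cv2.INTER_CUBIC); print(u,v)
cv2.imwrite("pics/a2.png",o[:,:,::-1])
E
```

```text
clock: 3.87
tcp_pos: [0.5635, 0.3317, 0.0567]
orientation: [0.001, -0.036, 0.999, 0.0]
wrist_force: [0.3, -0.3, -0.7]
finger_gap: 0.0589
grip_force: 28.1
clock: 4.28
tcp_pos: [0.5362, 0.3296, 0.0961]
orientation: [0.0, -0.036, 0.999, 0.0]
wrist_force: [-0.6, -0.3, -1.0]
finger_gap: 0.0592
grip_force: 28.1
clock: 4.45
tcp_pos: [0.5368, 0.3298, 0.096]
orientation: [0.0, -0.036, 0.999, 0.0]
wrist_force: [0.1, 0.3, -1.9]
finger_gap: 0.0595
grip_force: 28.2
265 179
```

View pics/a2.png

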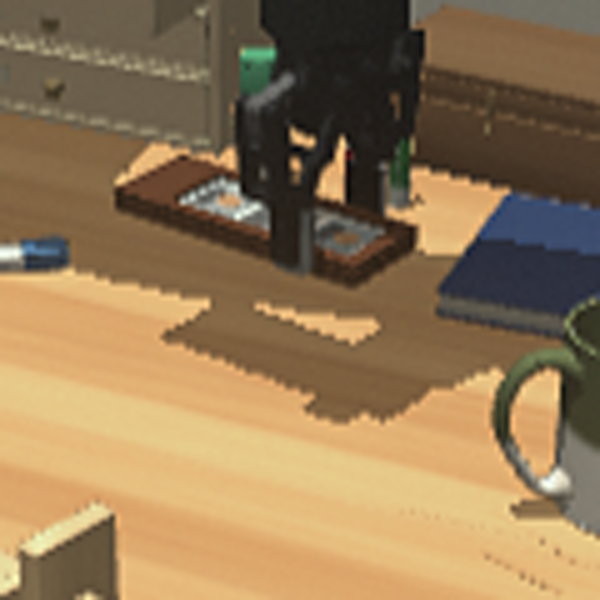

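The frame came up level at crop rows 160–285, held rigidly, so it doesn't pivot under its own weight. I'll set it down and regrip nearer the middle, then pivot it against the upright's top edge.

```bash

python3 -m jog '[[0.4,0,0,0.025,0],[0.4,0,0,0.025,0],[0.4,0,0,0.02,0],[0.4,0,0,0.011,0],[0.4,0,0,0.005,0]]' ;python3 -m jog '[[0.4,0,0,0.0015,0],[0.4,0,0,0,0],[-1,0,0,0,0],[-1,0,0,0,0],[-1,0,0,0,0]]'; python3 -m jog '[[-1,0,0,0,0],[-1,0,0,0,0]]'; python3 d.py;  python3 -m jog '[[-1,0.014,0,0,0],[-1,0.014,0,0,0],[-1,0,0,0,0]]'; python3 -m jog '[[0.4,0,0,0.0,0],[0.4,0,0,0,0],[0.4,0,0,0,0],[0.4,0,0,0,0],[0.4,0,0,0,0]]' 30;python3 -m jog '[[0.4,0,0,0,0],[0.4,0,0,0,0]]';python3 d.py
```

```text
clock: 4.92
tcp_pos: [0.5351, 0.3286, 0.0075]
orientation: [-0.002, -0.036, 0.999, -0.001]
wrist_force: [-11.1, -5.6, 32.9]
finger_gap: 0.0594
grip_force: 32.0
clock: 5.33
tcp_pos: [0.5376, 0.3299, 0.0085]
orientation: [0.001, -0.036, 0.999, 0.0]
wrist_force: [-0.9, -0.4, -0.3]
finger_gap: 0.0854
grip_force: 0.0
clock: 5.5
tcp_pos: [0.5372, 0.3297, 0.0081]
orientation: [0.0, -0.036, 0.999, 0.0]
wrist_force: [0.3, -0.6, -0.4]
finger_gap: 0.0854
grip_force: 0.0
t 5.5 tcp [0.5372 0.3297 0.0081] yaw_y 94.13 z [ 0.001  0.    -1.   ] F [ 0.28 -0.58 -0.39] gap 0.0854 grip 0.0
clock: 5.75
tcp_pos: [0.5062, 0.3272, 0.0075]
orientation: [-0.002, -0.036, 0.999, -0.0]
wrist_force: [-1.4, 0.5, 0.3]
finger_gap: 0.0854
grip_force: 0.0
clock: 6.17
tcp_pos: [0.5103, 0.3279, 0.0084]
orientation: [0.001, -0.036, 0.999, 0.0]
wrist_force: [-0.0, -0.0, 3.0]
finger_gap: 0.0592
grip_force: 33.4
clock: 6.33
tcp_pos: [0.5103, 0.3279, 0.0084]
orientation: [0.001, -0.036, 0.999, 0.0]
wrist_force: [2.1, 0.1, 3.8]
finger_gap: 0.059
grip_force: 33.4
t 6.33 tcp [0.5103 0.3279 0.0084] yaw_y 94.11 z [ 0.002  0.001 -1.   ] F [2.13 0.11 3.76] gap 0.059 grip 33.4
```

```bash

python3 -m jog '[[0.4,0,0,-0.026,0],[0.4,0,0,-0.026,0],[0.4,0,0,-0.026,0],[0.4,0,0,-0.026,3.05],[0.4,0,0,-0.026,3.05]]' >/dev/null; python3 -m jog '[[0.4,0,0,0,0],[0.4,0,0,0,0]]'>/dev/null;python3 d.py 0.5785 0.058 0.14
```

```text
t 6.92 tcp [0.5097 0.328  0.1389] yaw_y 88.06 z [ 0.002  0.001 -1.   ] F [ 0.52  0.27 -0.94] gap 0.059 grip 33.6
tool delta [-0.0779 -0.2675 -0.0012]
```

```bash

python3 -m jog '[[0.4,-0.0078,-0.0268,0,0],[0.4,-0.0078,-0.0268,0,0],[0.4,-0.0078,-0.0268,0,0],[0.4,-0.0078,-0.0268,0,0],[0.4,-0.0078,-0.0268,0,0]]' >/dev/null; python3 -m jog '[[0.4,-0.0078,-0.0268,0,0],[0.4,-0.0078,-0.0268,0,0],[0.4,-0.0078,-0.0268,0,0],[0.4,-0.0078,-0.0268,0,0],[0.4,-0.0078,-0.0266,0,0]]' >/dev/null; python3 -m jog '[[0.4,0,0,0,0],[0.4,0,0,0,0],[0.4,0,0,0,0]]'>/dev/null;python3 d.py 0.5785 0.058 0.14; cat >look.py <<'E'
from h import *; from workcell import env; import sys
o=[]
for n in ("top","side"):
    c=env.read_camera(n); u,v=proj(c,[0.58,0.058,0.07]); u,v=int(u),int(v); print(n,u-50,v-60); o.append(cv2.resize(c["img"][v-60:v+60,u-50:u+50],(400,480),interpolation=cv2.INTER_CUBIC)); np.savez(f"{n}_{sys.argv[1]}.npz",**c)
cv2.imwrite(f"pics/{sys.argv[1]}.png",np.hstack(o)[:,:,::-1])
E
python3 look.py b1
```

```text
t 8.0 tcp [0.5764 0.0575 0.136 ] yaw_y 88.02 z [-0.004  0.001 -1.   ] F [ 0.33  0.28 -0.98] gap 0.0591 grip 33.5
tool delta [-0.002   0.0006 -0.004 ]
top 278 124
side 156 163
```

View pics/b1.png

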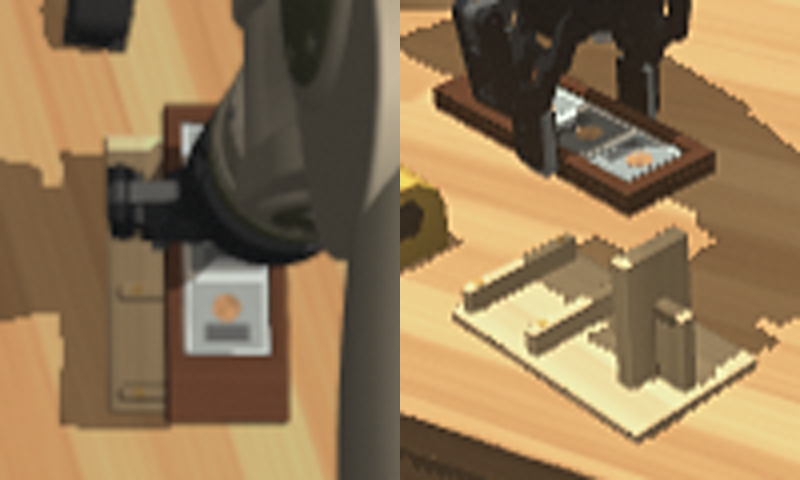

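The top crop shows the frame over the stand, its foot end at row 422 (columns 165–289) and its head end at row 103. In the side crop it sits level above the upright.

```bash
python3 - <<'E'
from h import *
c=np.load("top_b1.npz"); 
for q in [(165,422),(289,422),(163,103)]:
    w=onz(c,278+(q[0]+.5)/4-.5,124+(q[1]+.5)/4-.5,.1416); a=np.radians(-2); R=np.array([[np.cos(a),-np.sin(a)],[np.sin(a),np.cos(a)]]); print(w.round(4),(R.T@(w[:2]-[.5745,.058])).round(4))
E
```

```text
[0.4807 0.0934 0.1416] [-0.095   0.0321]
[0.4791 0.0328 0.1416] [-0.0945 -0.0285]
[0.6405 0.0869 0.1416] [0.0649 0.0311]
```

```bash

python3 -m jog '[[0.4,-0.008,0,0.005,0],[0.4,-0.008,0,0.01,0],[0.4,0,0,0.01,0],[0.4,0,0,0.008,0],[0.4,0,0,0,0]]' 20 >/dev/null; python3 -m jog '[[0.4,0,0,0.002,0],[0.4,0,0,0.002,0],[0.4,0,0,0,0]]'; python3 -m jog '[[0.4,0,0,0.002,0],[0.4,0,0,0.002,0],[0.4,0,0,0,0]]'; python3 -m jog '[[0.4,0,0,0.002,0],[0.4,0,0,0.002,0],[0.4,0,0,0,0]]';python3 d.py
```

```text
clock: 8.77
tcp_pos: [0.5936, 0.0567, 0.1007]
orientation: [-0.0, 0.017, 1.0, 0.0]
wrist_force: [0.2, -0.5, -0.7]
finger_gap: 0.0595
grip_force: 33.5
clock: 9.02
tcp_pos: [0.5937, 0.0567, 0.0967]
orientation: [0.0, 0.017, 1.0, 0.0]
wrist_force: [0.0, 0.2, -1.4]
finger_gap: 0.0594
grip_force: 33.5
clock: 9.27
tcp_pos: [0.5935, 0.0567, 0.0948]
orientation: [0.0, 0.017, 1.0, -0.0]
wrist_force: [-5.9, -0.5, 9.9]
finger_gap: 0.0588
grip_force: 35.4
t 9.27 tcp [0.5935 0.0567 0.0948] yaw_y 88.02 z [ 0.001 -0.    -1.   ] F [-5.88 -0.46  9.92] gap 0.0588 grip 35.4
```

```bash

for i in 1 2 3; do python3 -m jog '[[0.4,0,0,0.001,0],[0.4,0,0,0.001,0],[0.4,0,0,0,0]]'; done
```

```text
clock: 9.52
tcp_pos: [0.5934, 0.0567, 0.0935]
orientation: [0.001, 0.017, 1.0, -0.0]
wrist_force: [-8.2, 0.5, 14.4]
finger_gap: 0.059
grip_force: 36.6
clock: 9.77
tcp_pos: [0.5932, 0.0567, 0.0916]
orientation: [0.0, 0.017, 1.0, -0.0]
wrist_force: [-9.3, -0.1, 15.7]
finger_gap: 0.0594
grip_force: 37.7
clock: 10.02
tcp_pos: [0.5931, 0.0567, 0.0896]
orientation: [0.0, 0.017, 1.0, -0.0]
wrist_force: [-8.6, -1.1, 16.2]
finger_gap: 0.0595
grip_force: 38.8
```

```bash

for i in 1 2 3; do python3 -m jog '[[0.4,0,0,0.001,0],[0.4,0,0,0.001,0],[0.4,0,0,0,0]]' | grep -E "tcp|wrist"; done; python3 look.py b2
```

```text
tcp_pos: [0.5931, 0.0567, 0.0877]
wrist_force: [-9.3, 0.1, 16.5]
tcp_pos: [0.5932, 0.0567, 0.0858]
wrist_force: [-9.0, -0.1, 17.4]
tcp_pos: [0.5932, 0.0567, 0.0838]
wrist_force: [-9.3, 0.1, 17.9]
top 278 124
side 156 163
```

View pics/b2.png

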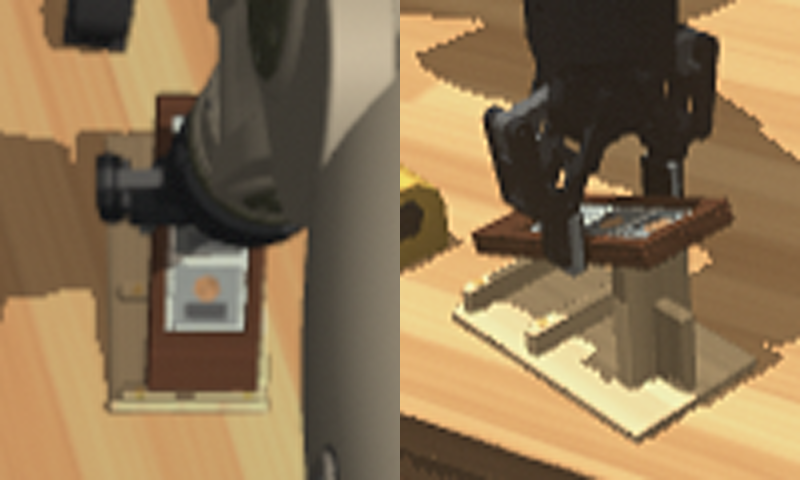

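The frame is pivoting, about 25° in the side crop. In the top crop its foot end is at row 388, just behind the front bar at row ~397. I'll continue down until the foot lands.

```bash

for i in 1 2 3 4; do python3 -m jog '[[0.4,0,0,0.001,0],[0.4,0,0,0.001,0],[0.4,0,0,0,0]]' | grep -E "tcp|wrist"; done; python3 look.py b3
```

```text
tcp_pos: [0.5934, 0.0567, 0.082]
wrist_force: [-9.7, -0.8, 18.4]
tcp_pos: [0.5936, 0.0567, 0.0802]
wrist_force: [-8.1, 0.1, 19.5]
tcp_pos: [0.5938, 0.0567, 0.0785]
wrist_force: [-9.1, 0.7, 19.5]
tcp_pos: [0.5941, 0.0567, 0.0768]
wrist_force: [-9.4, -0.6, 21.5]
top 278 124
side 156 163
```

View pics/b3.png

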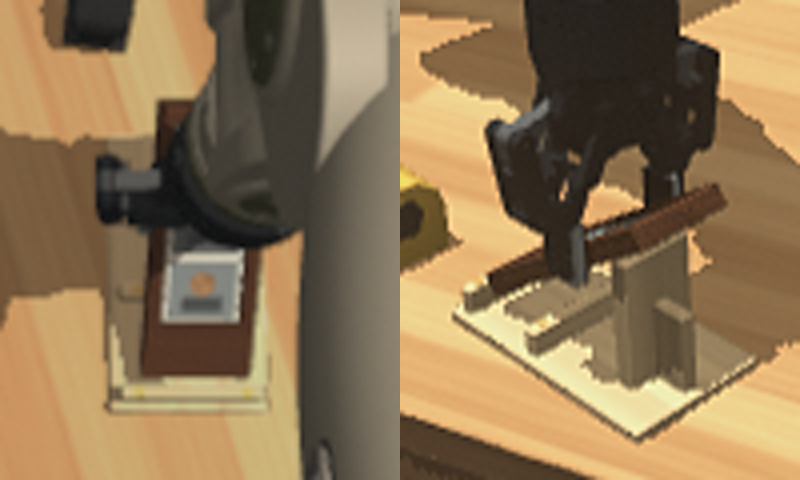

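The frame is now about 37° with its foot low behind the front bar (foot row 375, bar row ~397). Two more small steps down.

```bash

for i in 1 2 3; do python3 -m jog '[[0.4,0,0,0.001,0],[0.4,0,0,0.001,0],[0.4,0,0,0,0]]' | grep -E "tcp|wrist"; done; python3 - <<'E'
from h import *
c=np.load("top_b3.npz")
for q in [(143,375),(249,375)]:
  for z in (.02,.03):
    w=onz(c,278+(q[0]+.5)/4-.5,124+(q[1]+.5)/4-.5,z); a=np.radians(-2); R=np.array([[np.cos(a),-np.sin(a)],[np.sin(a),np.cos(a)]]); print((R.T@(w[:2]-[.5745,.058])).round(4))
E
```

```text
tcp_pos: [0.5943, 0.0566, 0.0751]
wrist_force: [-9.7, -0.0, 22.9]
tcp_pos: [0.5947, 0.0566, 0.0736]
wrist_force: [-10.8, -0.6, 26.3]
tcp_pos: [0.5951, 0.0566, 0.0722]
wrist_force: [-10.2, -0.2, 27.5]
[-0.0614  0.0279]
[-0.0623  0.0291]
[-0.061  -0.0312]
[-0.0618 -0.0294]
```

```bash

python3 -m jog '[[0.4,0,0,-0.002,0],[0.4,0,0,-0.002,0],[-1,0,0,0,0],[-1,0,0,0,0],[-1,0,0,0,0]]'; python3 -m jog '[[-1,0,0,0,0],[-1,0,0,0,0],[-1,0,0,0,0],[-1,0,0,0,0],[-1,0,0,0,0]]'; python3 look.py b4
```

```text
clock: 13.13
tcp_pos: [0.5937, 0.0568, 0.0705]
orientation: [-0.0, 0.017, 1.0, 0.0]
wrist_force: [-0.6, -0.4, 0.1]
finger_gap: 0.0851
grip_force: 0.0
clock: 13.55
tcp_pos: [0.5937, 0.0568, 0.0707]
orientation: [-0.0, 0.017, 1.0, 0.0]
wrist_force: [0.3, 0.0, 0.4]
finger_gap: 0.0852
grip_force: 0.0
top 278 124
side 156 163
```

View pics/b4.png

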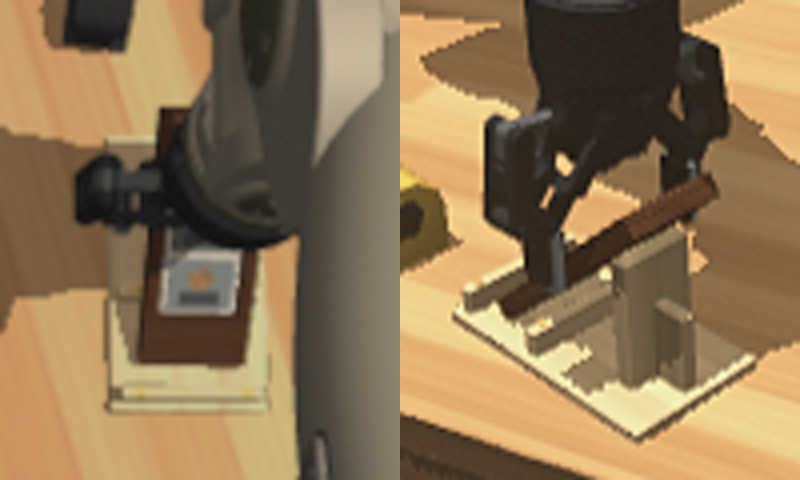

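The frame rests with its back on the upright and fingers open. The foot end is at top crop row 363, about 12 px behind the front bar zone. I'll measure its foot and head numerically.

```bash
cat > m.py <<'E'
from h import *; import sys
a=np.radians(-2); R=np.array([[np.cos(a),-np.sin(a)],[np.sin(a),np.cos(a)]])
def st(w): return np.r_[R.T@(w[:2]-[.5745,.058]),w[2]]
def W(x,y,z): return np.r_[R@[x,y]+[.5745,.058],z]
def mask(im,lo=0,hi=13):
    h=cv2.cvtColor(im,cv2.COLOR_RGB2HSV); return (((h[:,:,0]<=hi)|(h[:,:,0]>=172))&(h[:,:,1]>110)&(h[:,:,2]<130)&(h[:,:,2]>25)).astype(np.uint8)*255
def blob(n,t):
    c=np.load(f"{n}_{t}.npz"); u,v=map(int,proj(c,[.58,.058,.07])); m=mask(c["img"]); k=np.zeros_like(m); k[v-60:v+60,u-50:u+50]=m[v-60:v+60,u-50:u+50]
    cs,_=cv2.findContours(k,cv2.RETR_EXTERNAL,cv2.CHAIN_APPROX_NONE)
    return c,np.vstack([q for q in cs if cv2.contourArea(q)>15])[:,0].astype(float)
if __name__=="__main__":
    t=sys.argv[1]
    c,p=blob("top",t); i=p[:,1].max(); b=p[p[:,1]>=i-2]; print("top foot rows",i,b[:,0].min(),b[:,0].max(),"head row",p[:,1].min())
    for z in (.018,.01): print("foot front edge L,R",z,[st(onz(c,u+o,i+.5,z)).round(4) for u,o in((b[:,0].min(),-.5),(b[:,0].max(),.5))])
    hd=p[p[:,1]<=p[:,1].min()+1].mean(0); ang=float(sys.argv[2])
    c,p=blob("side",t)
    # side view silhouette points in the plane y=-0.03 (near long edge)
    def ony(u,v,y):
        o,d=ray(c,u,v); n=np.r_[R@[0,1],0]; q=o+d*((n@W(0,y,0)-n@o)/(n@d)); return st(q)
    for nm,k in (("left",p[:,0].argmin()),("low",p[:,1].argmax()),("right",p[:,0].argmax()),("high",p[:,1].argmin())):
        print("side",nm,p[k],"y=-.03:",ony(*p[k],-.03).round(4))
E
python3 m.py b4 43
```

```text
top foot rows 214.0 313.0 338.0 head row 151.0
foot front edge L,R 0.018 [array([-0.0548,  0.0296,  0.018 ]), array([-0.0544, -0.0286,  0.018 ])]
foot front edge L,R 0.01 [array([-0.0541,  0.0286,  0.01  ]), array([-0.0536, -0.03  ,  0.01  ])]
side left [200. 226.] y=-.03: [ 0.0221 -0.03    0.0858]
side low [204. 228.] y=-.03: [ 0.0348 -0.03    0.0868]
side right [235. 211.] y=-.03: [ 0.1284 -0.03    0.1685]
side high [230. 207.] y=-.03: [ 0.1154 -0.03    0.1715]
```

```bash
cat >> m.py <<'E'
    print("head far back/front corner y=+.03",ony(235.5,211,.03).round(4),ony(230.5,206.5,.03).round(4)); print("foot near",ony(184,241.5,-.03).round(4))
E
python3 m.py b4 43|tail -2
```

```text
head far back/front corner y=+.03 [0.0669 0.03   0.1145] [0.0522 0.03   0.1192]
foot near [-0.0407 -0.03    0.0142]
```

The foot is at about stand x = −45 mm (10 mm from the low seat), y ≈ 0, slope ≈ 43°, and let go, so the low position is met. Now a fresh hold near s ≈ 120 mm.

```bash

python3 -m jog '[[-1,-0.006,0,-0.0085,0],[-1,-0.006,0,-0.0085,0],[-1,-0.0065,0.0005,-0.008,0],[-1,0,0,0,0],[-1,0,0,0,0]]'; python3 -m jog '[[0.4,0,0,0,0],[0.4,0,0,0,0],[0.4,0,0,0,0],[0.4,0,0,0,0],[0.4,0,0,0,0]]' 20; python3 -m jog '[[0.4,0,0,0,0],[0.4,0,0,0,0]]'; python3 d.py
```

```text
clock: 14.07
tcp_pos: [0.6127, 0.0566, 0.0961]
orientation: [0.001, 0.017, 1.0, 0.0]
wrist_force: [-0.9, -0.6, -1.2]
finger_gap: 0.0852
grip_force: 0.0
clock: 14.48
tcp_pos: [0.6113, 0.0567, 0.0953]
orientation: [-0.001, 0.017, 1.0, 0.0]
wrist_force: [-1.3, 0.2, -0.6]
finger_gap: 0.0593
grip_force: 26.8
clock: 14.65
tcp_pos: [0.6115, 0.0566, 0.0954]
orientation: [-0.001, 0.017, 1.0, 0.0]
wrist_force: [-2.4, 0.2, -0.3]
finger_gap: 0.0593
grip_force: 26.8
t 14.65 tcp [0.6115 0.0566 0.0954] yaw_y 88.03 z [-0.001  0.    -1.   ] F [-2.37  0.19 -0.34] gap 0.0593 grip 26.8
```

```bash

python3 -m jog '[[0.4,0.004,0,0,0],[0.4,0.004,0,0,0],[0.4,0.003,0,0,0],[0.4,0,0,0,0]]'|grep -E "tcp|wrist"; python3 -m jog '[[0.4,0.005,0,-0.0045,0],[0.4,0.005,0,-0.0045,0],[0.4,0,0,0,0]]'|grep -E "tcp|wrist"; python3 -m jog '[[0.4,0.0055,0,-0.004,0],[0.4,0.0055,0,-0.0037,0],[0.4,0.0055,0,-0.0034,0],[0.4,0,0,0,0]]'|grep -E "tcp|wrist";  python3 look.py c1; python3 m.py c1 60
```

```text
tcp_pos: [0.6006, 0.057, 0.0959]
wrist_force: [-0.2, 1.1, -1.6]
tcp_pos: [0.5914, 0.0574, 0.1063]
wrist_force: [1.7, -0.1, -2.7]
tcp_pos: [0.575, 0.0579, 0.1176]
wrist_force: [3.2, -0.9, 1.0]
top 278 124
side 156 163
top foot rows 219.0 313.0 338.0 head row 188.0
foot front edge L,R 0.018 [array([-0.066 ,  0.0297,  0.018 ]), array([-0.0656, -0.0284,  0.018 ])]
foot front edge L,R 0.01 [array([-0.0654,  0.0287,  0.01  ]), array([-0.0649, -0.0298,  0.01  ])]
side left [195. 202.] y=-.03: [ 0.0119 -0.03    0.1396]
side low [197. 208.] y=-.03: [ 0.0168 -0.03    0.1275]
side right [221. 193.] y=-.03: [ 0.0923 -0.03    0.192 ]
side high [219. 188.] y=-.03: [ 0.0874 -0.03    0.2007]
head far back/front corner y=+.03 [0.0669 0.03   0.1145] [0.0522 0.03   0.1192]
foot near [-0.0407 -0.03    0.0142]
```

```bash

python3 -m jog '[[0.4,0.006,0,-0.003,0],[0.4,0.006,0,-0.0026,0],[0.4,0.006,0,-0.002,0],[0.4,0,0,0,0]]'|grep -E "tcp|wrist"; python3 -m jog '[[0.4,0.005,0,-0.001,0],[0.4,0.005,0,-0.001,0],[0.4,0,0,0,0],[0.4,0,0,0,0]]'|grep -E "tcp|wrist";  python3 look.py c2; sed -i 's/235.5,211,.03/p[:,0].max()+.5,p[p[:,0].argmax(),1],.03/' m.py; python3 m.py c2 60; python3 m.py c1 60|tail -2; python3 d.py
```

```text
tcp_pos: [0.5555, 0.0586, 0.1239]
wrist_force: [2.2, 0.7, 0.2]
tcp_pos: [0.546, 0.0589, 0.1253]
wrist_force: [1.7, -0.3, -0.3]
top 278 124
side 156 163
top foot rows 219.0 313.0 338.0 head row 207.0
foot front edge L,R 0.018 [array([-0.066 ,  0.0297,  0.018 ]), array([-0.0656, -0.0284,  0.018 ])]
foot front edge L,R 0.01 [array([-0.0654,  0.0287,  0.01  ]), array([-0.0649, -0.0298,  0.01  ])]
side left [186. 189.] y=-.03: [-0.0145 -0.03    0.1596]
side low [187. 199.] y=-.03: [-0.0143 -0.03    0.1361]
side right [211. 181.] y=-.03: [ 0.0658 -0.03    0.2073]
side high [206. 178.] y=-.03: [ 0.0518 -0.03    0.2086]
head far back/front corner y=+.03 [-0.0043  0.03    0.1587] [0.0522 0.03   0.1192]
foot near [-0.0407 -0.03    0.0142]
head far back/front corner y=+.03 [0.0259 0.03   0.1413] [0.0522 0.03   0.1192]
foot near [-0.0407 -0.03    0.0142]
t 16.43 tcp [0.5461 0.0589 0.1251] yaw_y 88.03 z [-0.001  0.    -1.   ] F [ 2.38 -0.18 -0.09] gap 0.0593 grip 28.8
```

View pics/c2.png

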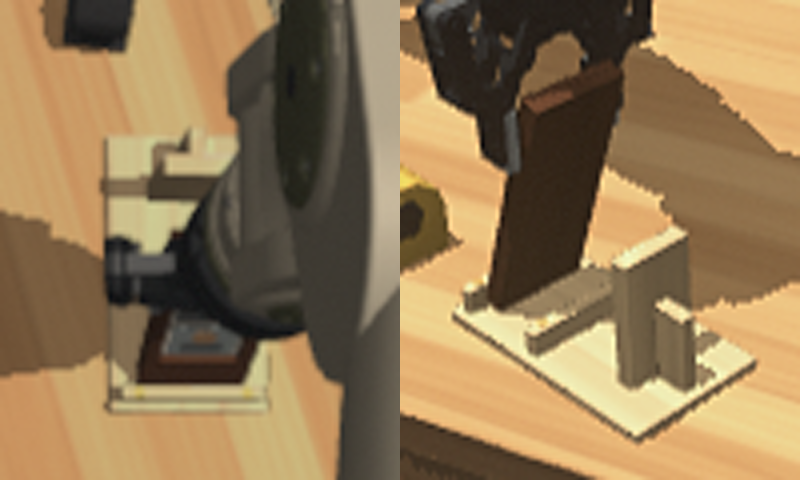

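The side crop shows the frame standing about 73° behind the front bar, foot at crop (495,305). This was my last picture, so from here I go by numbers. Lift over the rear bar, move 63 mm, and lower.

```bash

python3 -m jog '[[0.4,0.0,0,-0.006,0],[0.4,-0.001,0,-0.012,0],[0.4,-0.001,0,-0.012,0],[0.4,0,0,-0.003,0],[0.4,0,0,0,0]]'|grep -E "tcp|wrist"; python3 -m jog '[[0.4,-0.011,0,0,0],[0.4,-0.015,0,0,0],[0.4,-0.015,0,0,0],[0.4,-0.013,0,0,0],[0.4,-0.007,0,0,0]]'|grep -E "tcp|wrist";python3 -m jog '[[0.4,0,0,0.01,0],[0.4,0,0,0.008,0],[0.4,0,0,0.005,0],[0.4,0,0,0.003,0],[0.4,0,0,0,0]]'|grep -E "tcp|wrist"; python3 look.py c3; python3 m.py c3 70; python3 d.py
```

```text
tcp_pos: [0.5487, 0.0588, 0.1591]
wrist_force: [0.8, -0.1, -1.9]
tcp_pos: [0.6101, 0.0566, 0.1572]
wrist_force: [0.1, 0.4, -3.3]
tcp_pos: [0.6082, 0.0568, 0.1311]
wrist_force: [-0.1, -0.5, -2.0]
top 278 124
side 156 163
top foot rows 191.0 313.0 338.0 head row 172.0
foot front edge L,R 0.018 [array([-0.0028,  0.029 ,  0.018 ]), array([-0.0024, -0.0295,  0.018 ])]
foot front edge L,R 0.01 [array([-0.0017,  0.0281,  0.01  ]), array([-0.0012, -0.0309,  0.01  ])]
side left [206. 197.] y=-.03: [ 0.048  -0.03    0.1658]
side low [207. 208.] y=-.03: [ 0.0488 -0.03    0.1411]
side right [231. 190.] y=-.03: [ 0.1195 -0.03    0.2088]
side high [228. 184.] y=-.03: [ 0.1122 -0.03    0.2182]
head far back/front corner y=+.03 [0.0567 0.03   0.1603] [0.0522 0.03   0.1192]
foot near [-0.0407 -0.03    0.0142]
t 17.78 tcp [0.6092 0.0568 0.1325] yaw_y 88.03 z [-0.  0. -1.] F [ 0.04  0.01 -1.09] gap 0.0593 grip 28.7
```

```bash

for i in 1 2 3; do python3 -m jog '[[0.4,0,0,0.0015,0],[0.4,0,0,0.001,0],[0.4,0,0,0,0]]' | grep -E "tcp|wrist"; done
```

```text
tcp_pos: [0.6098, 0.0567, 0.1302]
wrist_force: [0.8, 0.2, -1.0]
tcp_pos: [0.6097, 0.0567, 0.1273]
wrist_force: [0.4, -0.4, -0.2]
tcp_pos: [0.6096, 0.0567, 0.1247]
wrist_force: [-0.3, -0.4, -1.2]
```

```bash

for i in 1 2; do python3 -m jog '[[0.4,0,0,0.001,0],[0.4,0,0,0,0]]' | grep -E "tcp|wrist"; done; python3 look.py c4; python3 m.py c4 70|head -3
```

```text
tcp_pos: [0.6097, 0.0567, 0.1238]
wrist_force: [-0.6, -0.5, -0.5]
tcp_pos: [0.6099, 0.0567, 0.1231]
wrist_force: [-0.3, 0.2, -1.1]
top 278 124
side 156 163
top foot rows 191.0 312.0 337.0 head row 170.0
foot front edge L,R 0.018 [array([-0.0028,  0.0313,  0.018 ]), array([-0.0024, -0.0273,  0.018 ])]
foot front edge L,R 0.01 [array([-0.0017,  0.0304,  0.01  ]), array([-0.0012, -0.0287,  0.01  ])]
```

```bash

for i in 1 2 3; do python3 -m jog '[[0.4,0,0,0.001,0],[0.4,0,0,0,0]]' | grep -E "tcp|wrist"; done
```

```text
tcp_pos: [0.6104, 0.0567, 0.1229]
wrist_force: [-0.4, -0.0, 3.6]
tcp_pos: [0.6109, 0.0567, 0.1226]
wrist_force: [-0.1, 0.0, 7.5]
tcp_pos: [0.6114, 0.0566, 0.1224]
wrist_force: [-0.8, -0.1, 11.2]
```

```bash

python3 -m jog '[[0.4,0,0,-0.002,0],[0.4,0,0,0,0]]' | grep -E "tcp|wrist"; python3 -m jog '[[-1,0,0,0,0],[-1,0,0,0,0],[-1,0,0,0,0],[-1,0,0,0,0],[-1,0,0,0,0]]';  python3 look.py c5; python3 m.py c5 70
```

```text
tcp_pos: [0.6102, 0.0567, 0.1227]
wrist_force: [1.4, -0.3, 3.5]
clock: 20.05
tcp_pos: [0.6095, 0.0567, 0.1216]
orientation: [-0.0, 0.017, 1.0, 0.0]
wrist_force: [0.1, -0.3, 0.1]
finger_gap: 0.0851
grip_force: 0.0
top 278 124
side 156 163
top foot rows 191.0 312.0 337.0 head row 169.0
foot front edge L,R 0.018 [array([-0.0028,  0.0313,  0.018 ]), array([-0.0024, -0.0273,  0.018 ])]
foot front edge L,R 0.01 [array([-0.0017,  0.0304,  0.01  ]), array([-0.0012, -0.0287,  0.01  ])]
side left [206. 208.] y=-.03: [ 0.0457 -0.03    0.1397]
side low [208. 213.] y=-.03: [ 0.0509 -0.03    0.1303]
side right [233. 193.] y=-.03: [ 0.1245 -0.03    0.2046]
side high [228. 189.] y=-.03: [ 0.1117 -0.03    0.2078]
head far back/front corner y=+.03 [0.0624 0.03   0.1555] [0.0522 0.03   0.1192]
foot near [-0.0407 -0.03    0.0142]
```

Released: head at (62, 155) mm and foot ≈ 11 mm, giving a slope of about 71°. Retreat straight up and recheck.

```bash

python3 -m jog '[[-1,0,0,-0.008,0],[-1,0,0,-0.015,0],[-1,0,0,-0.02,0],[-1,0,0,-0.03,0],[-1,0,0,-0.03,0]]' >/dev/null; python3 -m jog '[[-1,0,0,-0.03,0],[-1,0.03,0,-0.02,0],[-1,0.04,0,0,0],[-1,0.04,0,0,0],[-1,0.04,0,0,0]]'>/dev/null;python3 -m jog '[[-1,0.04,0,0,0],[-1,0.04,0,0,0],[-1,0,0,0,0],[-1,0,0,0,0],[-1,0,0,0,0]]';  python3 look.py c6; python3 m.py c6 70; python3 - <<'E'
from h import *
a=np.load("side0.npz")["img"].astype(int);b=np.load("side_c6.npz")["img"].astype(int)
d=np.abs(a-b).max(2)>40
for n,(u0,u1,v0,v1) in dict(tape=(135,168,203,235),stapler=(258,325,243,302),mug=(303,352,178,226)).items(): print(n,d[v0:v1,u0:u1].mean().round(3))
E
```

```text
clock: 21.4
tcp_pos: [0.3807, 0.0646, 0.2761]
orientation: [0.002, 0.017, 1.0, -0.0]
wrist_force: [-1.0, -0.6, 0.4]
finger_gap: 0.0857
grip_force: 0.0
top 278 124
side 156 163
top foot rows 191.0 312.0 337.0 head row 149.0
foot front edge L,R 0.018 [array([-0.0028,  0.0313,  0.018 ]), array([-0.0024, -0.0273,  0.018 ])]
foot front edge L,R 0.01 [array([-0.0017,  0.0304,  0.01  ]), array([-0.0012, -0.0287,  0.01  ])]
side left [208. 200.] y=-.03: [ 0.0535 -0.03    0.1612]
side low [213. 205.] y=-.03: [ 0.0676 -0.03    0.1558]
side right [233. 193.] y=-.03: [ 0.1245 -0.03    0.2046]
side high [227. 190.] y=-.03: [ 0.109  -0.03    0.2047]
head far back/front corner y=+.03 [0.0624 0.03   0.1555] [0.0522 0.03   0.1192]
foot near [-0.0407 -0.03    0.0142]
tape 0.009
stapler 0.0
mug 0.0
```

The pose is unchanged after the retreat, near corner (54, 161) and far corner (62, 155) mm. The bystanders look unmoved and the robot is clear.

```bash
python3 -c "
from workcell import env
print(env.hand_in())"
```

```text
the job is handed in; nothing more can be done
None
```

I handed the job in at about 21 s; no verdict came back. By my camera measurements the frame leaned by itself in the low position (about 43°, foot about 10 mm from the low seat). It now stands let go in the steep position (about 71°, foot about 1 mm from the steep seat), and the tape measure, stapler and mug look unmoved.

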